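Let a vial out of the lever dispenser and ease its lid shut

TASK

Push the red lever of the little vial dispenser all the way down with the fingertips so that its clear lid lifts and the gold-capped atomiser rolls out into the dispenser's tray; keep the lid up until it is there, then let the lever come back up slowly under the fingers so that the lid eases shut instead of slamming, and leave it closed. Work by the lever alone: do not grasp or touch the atomiser or the lid, and leave the other things on the bench where they stand.

Things in the scene. Friction and masses are not known exactly. Their poses are not given: they have to be found in the camera images.
- dispenser: Vial dispenser fixed to the bench: base 104x190 mm, pale wooden sides, at most 68 mm high. Origin on the bench under it, z up. Along its own y: open catch tray (walls 34 mm high) from +4 to +105 mm, lidded housing from -85 to +4 mm, the lever's pad behind it from -134 to -172 mm. A 12 degree ramp falls toward +y through housing and tray; once the lid is up the atomiser rolls down it by itself in about 1 s.
- lever_arm (a joint): Rocker (lever and lid, one rigid piece on one shaft), rad. 0 = lid shut, lever up; 0.55 = stop, lever fully down, lid fully up; the atomiser passes from about 0.35. A spring shuts it: 1.5 N at the pad to start, 3 to 4 N at the stop. Let go, it snaps shut. Closing faster than 1.6 rad/s (0.15 m/s at the pad) is a slam; about 0.03 m/s at the pad is easy.
- pad (a point): Centre of the top face of the lever's red pad (56 mm along the dispenser's x, 38 mm along y, 9 mm thick, black mat on top), where the fingertips press. At rest 98 mm above the bench, 88 mm behind the shaft and 40 mm above it; sinks on an arc about the shaft to 46 mm at the stop, moving 8 mm further from the shaft. Axes turn with the lever, at rest those of the dispenser. Free bench below.
- lid_edge (a point): Middle of the front edge of the lid. Clear lid with blue front trim, fixed to the lever; not to be touched. The shaft lies along the dispenser's x at y = -65 mm, 58 mm above the bench. 86 mm wide (x), runs 75 mm from the shaft toward +y, with a 37 mm lip turned down at its end that holds the atomiser back. Open, its edge stands about 103 mm above the bench.
- vial_mid (a point): Middle of the glass atomiser with gold cap (18 mm thick, 80 mm long, about 20 g, loose), lying across the dispenser along its x axis. At the start behind the lid's lip, at y = -6 mm in the dispenser's frame; in the tray it ends near y = +86 mm. Not to be touched.
- tray (a point): Where the atomiser's middle comes to rest in the tray, near its end stop.
- vial: The same atomiser; origin at the centre of the bottom of its glass, its own z axis toward the cap.
- beaker: Small clear beaker, 47 mm wide, 55 mm tall; loose bystander, origin at the centre of its underside, z up.
- funnel: Small steel funnel standing mouth down, 57 mm wide, 56 mm tall; loose bystander, origin at the centre of its underside, z up.
- tin: Flat round tin, 59 mm wide, 26 mm tall; loose bystander, origin at the centre of its underside, z up.
- atomiser_silver: Glass atomiser with a silver cap, standing, 18 mm wide, 80 mm tall; loose bystander, origin at the centre of its underside, z up.
- label_roll: Roll of blank labels lying flat, 64 mm wide, 26 mm tall; loose bystander, origin at the centre of its underside, z up.
- spray_bottle: Clear trigger spray bottle, 86x55 mm, 194 mm tall; loose bystander, origin at the centre of its underside, z up.

How it is judged:
By the outcome, as a careful person would: the job done as asked, in the order asked, and still so for the second after the job is handed in, with the robot touching nothing.
It also fails if it takes over 38 s, if anything falls off the work surface, if the arm or the gripper's body presses on something with over 40 N, if the wrist force passes 120 N, or if a joint passes its speed limit or range.

ROBOT

A 6-joint arm with a two-finger parallel gripper is mounted at the origin on the work surface; the furniture and walls round the work are solid. World frame = base frame: x ahead of the robot, y to its left, z up, the work surface at z = 0. Lengths are in m, angles in rad, forces in N, time in s.
With the tool pointing down it reaches from about 0.35 to 0.85 m from the base axis. Payload 8.1 kg.
Tool frame: the origin (TCP) lies midway between the tips of the shut fingers; the grasp point (between the pads) lies 19 mm behind it; z points along the fingers, y is the line along which they close (so a half turn about z gives the same grasp; the last joint's range is limited). The gripper opens to 85 mm and grips with 20 to 120 N. Pads are 22 mm wide; open, the fingers measure 114 mm over their backs; the gripper's body (76 mm by 85 mm) begins 54 mm behind the grasp point. The pads swing forward as they close: fully open they stand 13 mm farther back than shut.
Start: joints at [1.137, 0.13, 1.488, -0, 1.523, -0.085], TCP at [0.205, 0.564, 0.231] pointing down, gripper open.
Joint ranges: [-2.96, 2.96], [-0.89, 2.26], [0.02, 2.5], [-1.34, 4.48], [0, 2.73], [-2.66, 2.66]. Speed limits (rad/s): [2.39, 2.39, 2.79, 3.14, 3.14, 3.14].

INTERFACE

Orientations are given as a rotation vector (axis times angle).
In Python, from station import robot gives the robot as it stands. The module is installed in compiled form; this text tells all that it offers.
- The arm moves only by the tool play_rows, never from a script. Its arguments are lists of equal length, an entry for each row: "slide": the shift along the tool's x, y, z in mm, a list of three; "delta_rot": the turn, a rotation vector about the tool's x, y, z in units of 6 degrees (1.0 is 6 degrees), a list of three. In form: {"slide": [[tx, ty, tz], ...], "delta_rot": [[wx, wy, wz], ...]}. A call has 1 to 20 rows; each row is the pose to reach, as a shift and turn from the pose commanded when the call began, along the tool's axes at that moment; what a row does not reach only later rows make up. A row lasts 1/12 s, in which the tool goes at most 41.7 mm and 7.16 degrees, less where a joint would pass 70% of its speed; a pose out of reach is approached as far as the arm can. A call with a gripper value outside its range is refused whole. "claw" is the finger opening in mm, from 0 to 85.4, set as the call begins (left out, the last holds). The fingers move at their own pace and stop on an object; "newtons" is the grip in N (left out, the last holds). Time passes only in rows, so rows that repeat a pose let the fingers close. It gives the time, the measured TCP pose, the force, the opening and the grip force at its end, in the units of the state.
- robot.sense(): the state, without advancing time (a new reading comes with each control period).
- robot.grab_frame(name): name is "scene" or "side" or "wrist"; returns the picture (420x560x3 uint8, red, green, blue); there is no depth.
- robot.camera_info(name): a dict with "fx", "fy", "cx", "cy" (pixels), "xyz" and "orientation" of the camera in the world; the wrist camera has in their place "tool_from_camera" (4x4, takes a point from camera to tool coordinates, whose origin is the TCP and whose axes are the flange's). Camera axes: x right, y down, z forward; pixel columns grow to the right and rows downward; lengths in m; the calibration is good to about 2 mm. A picture is of the moment at which its call begins: read the wrist's pose just before it. camera_info takes no time and is no camera call.
- robot.job_done(): hands the job in; it is judged then, once.
Trained networks look in the newest picture that a camera, given by its name, has taken for a name from the list of things; names that differ only in an ending like _2 or _b are one class to them, and where a whole thing is asked for, a point or a joint stands for the part that bears it (a point fixed in the world has none). Each returns a list of dicts, best first, with "p" (0 to 1); they miss things now and then, are a little off and sometimes report something else, mostly with a low value. They report only what shows in the picture. A call takes as long as a camera call.
- robot.boxes_of(camera, name): "pixel" ([column, row] in pixels, amid what is visible of it).
The state is a dict: "time_s": time; "q": joint angles; "qd": joint speeds; "joint_efforts": joint torques, N m; "position": TCP position; "orientation": TCP orientation; "ft_force": force on the tool from outside, world axes, zero at the start; "ft_torque": the same for the moment, N m; "grip_width": opening from 0.0 (shut) to 1.0 (fully open); "finger_force": force on a finger pad.
Only numpy, scipy, OpenCV 4.12 (cv2) and the standard library are available. Lean on these libraries where they do the work, as an engineer would, in place of code of your own. Each camera call takes 0.05 s, during which the arm holds its last target. There are 200 camera calls.

## Working session

There is one attempt and no reset: what is moved stays moved. The work goes in short steps, Python scripts to look and compute and a tool call to move; the robot and the scene stay as the last step left them, time stands still between calls to the robot, and variables do not carry over. Pictures are saved under pics/ and viewed, at most 10 in all, crops included, and the job is handed in when it is done.

Besides the shell and the picture viewer there is one more tool, called after "Call:" by a JSON object that holds its "op" and its "data", one argument or row to a line. play_rows: Moves the arm, as the interface text tells. Its arguments: {"type":"object","properties":{"slide":{"type":"array","items":{"type":"array","items":{"type":"number"}}},"delta_rot":{"type":"array","items":{"type":"array","items":{"type":"number"}}},"claw":{"type":"number"},"newtons":{"type":"number"}},"required":["slide","delta_rot"]}

```bash
mkdir -p pics; cat > h.py <<'E'
import numpy as np,cv2
from scipy.spatial.transform import Rotation as R
from station import robot
def cam(n):
    c=robot.camera_info(n)
    o=np.array(c["orientation"],float)
    return c,(o if o.shape==(3,3) else R.from_rotvec(o).as_matrix()),np.array(c["xyz"])
def ray(n,px):
    c,M,t=cam(n)
    d=M@np.array([(px[0]-c["cx"])/c["fx"],(px[1]-c["cy"])/c["fy"],1.]);return t,d
def atz(n,px,z):
    t,d=ray(n,px);return t+d*(z-t[2])/d[2]
def proj(n,P):
    c,M,t=cam(n);p=M.T@(np.array(P)-t);return np.array([c["fx"]*p[0]/p[2]+c["cx"],c["fy"]*p[1]/p[2]+c["cy"]])
def tri(a,pa,b,pb):
    t1,d1=ray(a,pa);t2,d2=ray(b,pb);d1/=np.linalg.norm(d1);d2/=np.linalg.norm(d2)
    s=np.linalg.lstsq(np.c_[d1,-d2],t2-t1,rcond=None)[0]
    A=t1+s[0]*d1;B=t2+s[1]*d2;return (A+B)/2,np.linalg.norm(A-B)
E
python3 - <<'E'
from h import *
s=robot.sense();print(s)
for n in("scene","side"):
    print(n,robot.camera_info(n))
    cv2.imwrite(f"pics/{n}0.png",cv2.resize(robot.grab_frame(n)[:,:,::-1],(784,588)))
    for k in("dispenser","lever_arm","pad","lid_edge","vial_mid","spray_bottle","beaker","funnel","tin","label_roll","atomiser_silver"):
        print(k,[(np.round(d["pixel"],1).tolist(),round(d["p"],2)) for d in robot.boxes_of(n,k)[:2]])
E
```

```text
{'time_s': 0.0, 'q': array([ 1.13664691e+00,  1.31143742e-01,  1.48929815e+00, -1.30963495e-05,
        1.52297776e+00, -8.54281854e-02]), 'qd': array([ 0.0004053 , -0.00124663,  0.00131876, -0.00023544, -0.00025425,
        0.00051539]), 'joint_efforts': array([ 2.16677108e-03, -5.69406724e+01, -5.00535786e+01,  2.65028057e-04,
        1.52475655e-02,  1.08675752e-05]), 'position': array([0.20478557, 0.56338696, 0.23024446]), 'orientation': array([-5.44918314e-01, -3.09350797e+00,  2.77840758e-03]), 'ft_force': array([0.55992277, 0.45626525, 0.03989214]), 'ft_torque': array([-0.02820323, -0.0160092 ,  0.00797551]), 'finger_force': 0.0, 'grip_width': 0.998633837642488}
scene {'fx': 521.7262489413497, 'fy': 521.7262489413497, 'cx': 279.60180150876545, 'cy': 218.4172640617589, 'xyz': array([-0.3901226 , -0.52954157,  1.04942428]), 'orientation': array([-2.08775776,  1.22528345, -0.47716039])}
dispenser [([255.9, 203.0], 0.78)]
lever_arm [([270.2, 198.1], 0.58)]
pad [([268.0, 195.4], 0.85)]
lid_edge [([267.3, 197.4], 0.75)]
vial_mid []
spray_bottle [([425.3, 235.2], 0.63), ([341.8, 293.0], 0.38)]
beaker []
funnel [([372.7, 248.9], 0.53)]
tin [([339.0, 293.6], 0.77)]
label_roll [([153.2, 198.0], 0.94)]
atomiser_silver [([420.0, 281.8], 0.49)]
side {'fx': 459.90589282070874, 'fy': 459.90589282070874, 'cx': 284.89055616099546, 'cy': 209.0069417646766, 'xyz': array([ 0.0192623 , -1.04772352,  0.75395228]), 'orientation': array([-2.0980737 ,  0.39152668, -0.2174931 ])}
dispenser [([292.5, 205.3], 0.64), ([236.2, 174.6], 0.4)]
lever_arm [([305.0, 201.6], 0.78)]
pad [([305.7, 199.3], 0.67)]
lid_edge [([307.0, 199.1], 0.72)]
vial_mid []
spray_bottle [([383.0, 268.4], 0.65)]
beaker [([334.5, 281.7], 0.92)]
funnel [([357.1, 277.0], 0.87)]
tin [([291.7, 285.3], 0.67)]
label_roll [([237.4, 173.5], 0.61), ([381.5, 270.0], 0.17)]
atomiser_silver [([290.3, 283.7], 0.7), ([365.2, 313.2], 0.51)]
```

View pics/scene0.png

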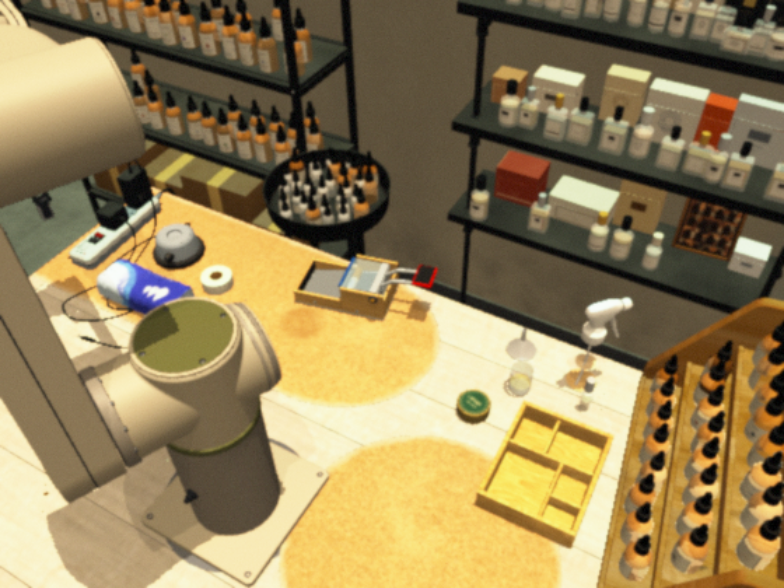

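View pics/side0.png

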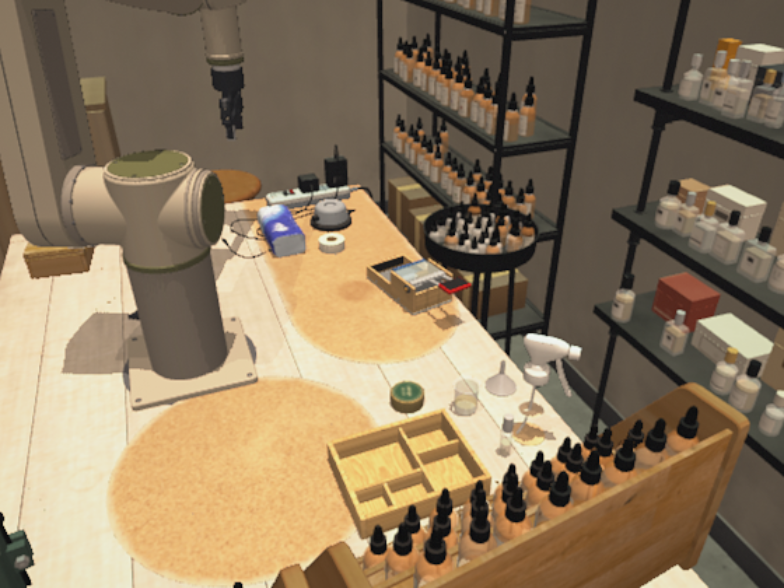

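The scene view shows the dispenser at about (365,285), its pad at (426,274) and the tray to the left. The side view puts the pad at about (455,286). These are enlarged by 1.4. I'll crop both and triangulate.

```bash
python3 - <<'E'
from h import *
ims=[]
P={}
for n,(x0,y0) in(("scene",(205,165)),("side",(255,165))):
    im=robot.grab_frame(n)[:,:,::-1];cv2.imwrite(f"pics/{n}_raw.png",im)
    hsv=cv2.cvtColor(np.ascontiguousarray(im),cv2.COLOR_BGR2HSV)
    m=(((hsv[...,0]<6)|(hsv[...,0]>172))&(hsv[...,1]>150)&(hsv[...,2]>70)).astype(np.uint8)
    w=np.zeros_like(m);w[y0:y0+75,x0:x0+120]=1;m*=w
    pts=np.argwhere(m)[:,::-1].astype(np.float32)
    print(n,len(pts),pts.min(0),pts.max(0));h=cv2.convexHull(pts).reshape(-1,2)
    M=cv2.moments(h.reshape(-1,1,2));P[n]=(M['m10']/M['m00'],M['m01']/M['m00']);print(P[n])
    ims.append(cv2.resize(im[y0:y0+60,x0:x0+120],None,fx=5,fy=5,interpolation=cv2.INTER_CUBIC))
cv2.imwrite("pics/crop.png",np.vstack(ims))
p,e=tri("scene",P["scene"],"side",P["side"]);print(p,e)
E
```

```text
scene 121 [294. 189.] [312. 205.]
(302.927701674277, 197.0502283105023)
side 75 [313. 202.] [335. 209.]
(323.5681818181818, 204.77272727272728)
[ 0.51525548 -0.06576728  0.08947226] 0.0033006750924295673
```

View pics/crop.png

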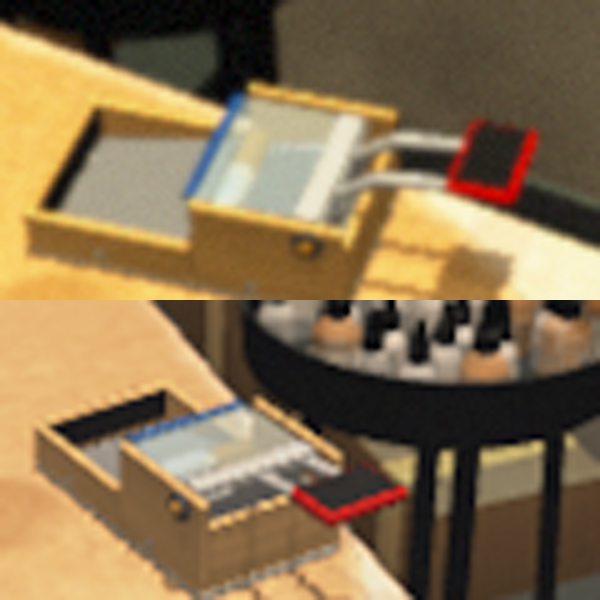

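The crop shows the tray pointing toward world +y, with the dispenser's +x side farther from the robot. The pad's corners are clear in both views. I'll fit the pose from the corners.

```bash
cat > fit.py <<'E'
from h import *
from scipy.optimize import least_squares
S=lambda u,v:(205+u/5,165+v/5)
D=lambda u,v:(255+u/5,165+(v-300)/5)
pz=.098
obs=[("scene",S(538,130),(.028,-.172,pz)),("scene",S(478,120),(.028,-.134,pz)),("scene",S(448,183),(-.028,-.134,pz)),("scene",S(516,195),(-.028,-.172,pz)),
("scene",S(345,235),(-.052,-.085,None)),("scene",S(397,112),(.052,-.085,None)),("scene",S(28,216),(-.052,.105,.034)),("scene",S(98,107),(.052,.105,.034)),("scene",S(345,296),(-.052,-.085,0)),
("side",D(290,490),(-.028,-.134,pz)),("side",D(333,516),(-.028,-.172,pz)),("side",D(408,488),(.028,-.172,pz)),("side",D(365,466),(.028,-.134,pz)),
("side",D(37,430),(-.052,.105,.034)),("side",D(165,391),(.052,.105,.034)),("side",D(205,525),(-.052,-.085,None)),("side",D(340,462),(.052,-.085,None)),("side",D(205,594),(-.052,-.085,0)),("side",D(338,550),(.052,-.085,0))]
def W(q,p):
    c,s=np.cos(q[2]),np.sin(q[2]);z=q[3] if p[2] is None else p[2]
    return np.array([q[0]+c*p[0]-s*p[1],q[1]+s*p[0]+c*p[1],z])
f=lambda q:np.concatenate([proj(n,W(q,p))-px for n,px,p in obs])
r=least_squares(f,[.5,.1,0,.06],loss="soft_l1")
if __name__=="__main__":
    print(r.x,np.degrees(r.x[2]));print(np.round(f(r.x).reshape(-1,2),1).tolist())
    print("pad",W(r.x,(0,-.153,pz)),"stop",W(r.x,(0,-.161,.046)),"tray",W(r.x,(0,.086,.02)))
    s=robot.sense();T=R.from_rotvec(s["orientation"]).as_matrix();print(T.round(3),s["position"],s["time_s"])
E
python3 fit.py
```

```text
[0.48170036 0.07889561 0.22191463 0.06446286] 12.71477155259317
[[1.3, -0.7], [-0.3, -1.3], [0.1, -0.1], [0.4, 0.3], [0.5, 1.1], [1.1, 0.5], [-0.8, -0.5], [-1.3, -2.7], [1.1, 5.4], [-0.4, -0.6], [-0.6, 0.2], [0.4, -0.1], [0.5, -1.5], [-1.5, -1.3], [-0.1, -2.2], [-0.8, -2.4], [1.0, -0.1], [-1.1, 2.5], [0.4, 0.6]]
pad [ 0.51537531 -0.0703525   0.098     ] stop [ 0.51713609 -0.07815632  0.046     ] tray [0.46277196 0.1627867  0.02      ]
[[-0.94   0.342 -0.   ]
 [ 0.342  0.94  -0.   ]
 [-0.    -0.    -1.   ]] [0.20503403 0.56386309 0.23127703] 1.3
```

```bash
python3 - <<'E'
from fit import *
print("bowl",tri("scene",(327/1.4,190/1.4),"side",(482/1.4,240/1.4)))
s=robot.sense();T=R.from_rotvec(s["orientation"]).as_matrix()
yaw=r.x[2];G=np.array([[-np.sin(yaw),np.cos(yaw),0],[np.cos(yaw),np.sin(yaw),0],[0,0,-1]]).T
g=np.array([*W(r.x,(0,-.153,pz))[:2],.2])
print((T.T@(g-s["position"])*1000).round(),np.degrees(R.from_matrix(T.T@G).as_rotvec())/6)
E
```

```text
bowl (array([ 0.82215548,  0.37287849, -0.06911322]), np.float64(0.012368554946343455))
[-508. -490.   31.] [-5.82561790e-04  5.77463091e-04  9.55032106e+00]
```

Call:
{"op": "play_rows", "data": {
  "slide": [
    [-508,-490,31],
    [-508,-490,31],
    [-508,-490,31],
    [-508,-490,31],
    [-508,-490,31],
    [-508,-490,31],
    [-508,-490,31],
    [-508,-490,31],
    [-508,-490,31],
    [-508,-490,31],
    [-508,-490,31],
    [-508,-490,31],
    [-508,-490,31],
    [-508,-490,31],
    [-508,-490,31],
    [-508,-490,31],
    [-508,-490,31],
    [-508,-490,31],
    [-508,-490,31],
    [-508,-490,31]
  ],
  "delta_rot": [
    [0,0,9.55],
    [0,0,9.55],
    [0,0,9.55],
    [0,0,9.55],
    [0,0,9.55],
    [0,0,9.55],
    [0,0,9.55],
    [0,0,9.55],
    [0,0,9.55],
    [0,0,9.55],
    [0,0,9.55],
    [0,0,9.55],
    [0,0,9.55],
    [0,0,9.55],
    [0,0,9.55],
    [0,0,9.55],
    [0,0,9.55],
    [0,0,9.55],
    [0,0,9.55],
    [0,0,9.55]
  ],
  "claw": 0
}}

```text
time_s: 2.97
position: [0.5148, -0.0702, 0.2001]
orientation: [-1.963, -2.452, -0.0]
ft_force: [-0.2, 1.0, 0.7]
grip_width: -0.0
finger_force: 0.0
```

```bash
python3 - <<'E'
from fit import *
s=robot.sense();im=robot.grab_frame("wrist")[:,:,::-1].copy()
c=robot.camera_info("wrist");M=np.array(c["tool_from_camera"]);print(M.round(3).tolist())
T=np.eye(4);T[:3,:3]=R.from_rotvec(s["orientation"]).as_matrix();T[:3,3]=s["position"]
C=np.linalg.inv(T@M)
for x,y in((.028,-.134),(.028,-.172),(-.028,-.172),(-.028,-.134)):
    p=C@np.r_[W(r.x,(x,y,pz)),1];u=c["fx"]*p[0]/p[2]+c["cx"],c["fy"]*p[1]/p[2]+c["cy"];print(u)
    cv2.circle(im,(int(u[0]),int(u[1])),4,(0,255,0),1)
cv2.imwrite("pics/w1.png",im)
E
```

```text
[[0.0, -0.959, -0.285, 0.073], [1.0, 0.0, 0.001, 0.001], [-0.001, -0.285, 0.959, -0.143], [0.0, 0.0, 0.0, 1.0]]
(np.float64(307.92031533844425), np.float64(187.36715310973406))
(np.float64(306.6006438084092), np.float64(230.1114836420087))
(np.float64(242.23125868258583), np.float64(230.1618547426577))
(np.float64(240.78234012161292), np.float64(187.41814135276732))
```

View pics/w1.png

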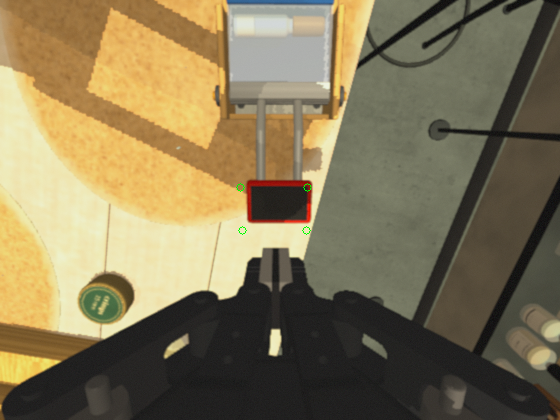

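The wrist view shows the pad spanning columns 247–312 and rows 180–222. That is about 4 mm toward +x and 6 mm toward +y of my fit. The vial sits behind the lip at (278,25). I'll correct for the offset and descend to just above the pad.

Call:
{"op": "play_rows", "data": {
  "slide": [
    [6,4,20],
    [6,4,45],
    [6,4,65],
    [6,4,80],
    [6,4,90],
    [6,4,96],
    [6,4,98],
    [6,4,98]
  ],
  "delta_rot": [
    [0,0,0],
    [0,0,0],
    [0,0,0],
    [0,0,0],
    [0,0,0],
    [0,0,0],
    [0,0,0],
    [0,0,0]
  ]
}}

```text
time_s: 3.68
position: [0.5177, -0.0631, 0.1027]
orientation: [1.961, 2.454, 0.0]
ft_force: [0.8, -0.1, 0.6]
grip_width: 0.004
finger_force: 0.0
```

```bash
python3 - <<'E'
from h import *
print(robot.sense()["position"],robot.sense()["ft_force"])
# arc rows from hover 4mm above: rotate about shaft; th in rad
for th in (0,.05,.1,.2,.3,.4,.5,.55,.58,.6):
    a=np.arctan2(40,88)-th;r=np.hypot(40,88)
    print(th,"x %.1f z %.1f rot %.2f"%(88-r*np.cos(a),40-r*np.sin(a)+4,np.degrees(th)/6))
im=robot.grab_frame("wrist")[:,:,::-1];cv2.imwrite("pics/w2.png",im)
E
```

```text
[ 0.51771124 -0.06306512  0.10265108] [ 0.84456188 -0.12436014  0.56924907]
0 x 0.0 z 4.0 rot 0.00
0.05 x -1.9 z 8.4 rot 0.48
0.1 x -3.6 z 13.0 rot 0.95
0.2 x -6.2 z 22.3 rot 1.91
0.3 x -7.9 z 31.8 rot 2.86
0.4 x -8.6 z 41.4 rot 3.82
0.5 x -8.4 z 51.1 rot 4.77
0.55 x -7.9 z 55.9 rot 5.25
0.58 x -7.5 z 58.8 rot 5.54
0.6 x -7.2 z 60.7 rot 5.73
```

View pics/w2.png

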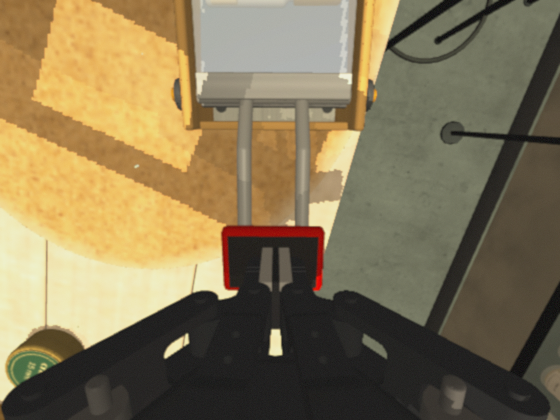

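The fingertips are centred over the pad: tips at about (275,262), pad at 223–323 × 228–290. I'll press along the lever's arc.

Call:
{"op": "play_rows", "data": {
  "slide": [
    [0,0,4],
    [-1.9,0,8.4],
    [-3.6,0,13],
    [-5,0,17.7],
    [-6.2,0,22.3],
    [-7.1,0,27],
    [-7.9,0,31.8],
    [-8.3,0,36.6],
    [-8.6,0,41.4],
    [-8.6,0,46.2],
    [-8.4,0,51.1],
    [-8.2,0,54],
    [-8.2,0,54]
  ],
  "delta_rot": [
    [0,0,0],
    [0,0.48,0],
    [0,0.95,0],
    [0,1.43,0],
    [0,1.91,0],
    [0,2.39,0],
    [0,2.86,0],
    [0,3.34,0],
    [0,3.82,0],
    [0,4.3,0],
    [0,4.77,0],
    [0,5.05,0],
    [0,5.05,0]
  ]
}}

```text
time_s: 4.82
position: [0.5197, -0.0725, 0.0477]
orientation: [-1.683, -2.101, -0.456]
ft_force: [1.7, -1.6, 1.4]
grip_width: 0.001
finger_force: 1.5
```

Call:
{"op": "play_rows", "data": {
  "slide": [
    [0,0,1],
    [0,0,2],
    [0,0,2],
    [0,0,2]
  ],
  "delta_rot": [
    [0,0.1,0],
    [0,0.2,0],
    [0,0.2,0],
    [0,0.2,0]
  ]
}}

```text
time_s: 5.15
position: [0.5197, -0.0711, 0.0471]
orientation: [-1.67, -2.09, -0.47]
ft_force: [0.2, -5.0, 1.4]
grip_width: -0.002
finger_force: 2.2
```

```bash
python3 - <<'E'
from h import *
s=robot.sense();print(s["time_s"],s["ft_force"],s["position"])
for n,(x0,y0) in(("scene",(205,150)),("side",(255,150))):
    im=robot.grab_frame(n)[:,:,::-1]
    cv2.imwrite(f"pics/{n}_c.png",im)
a=[cv2.resize(cv2.imread(f"pics/{n}_c.png")[y0:y0+75,x0:x0+140],None,fx=4,fy=4,interpolation=cv2.INTER_CUBIC) for n,x0,y0 in(("scene",205,150),("side",255,150))]
cv2.imwrite("pics/c2.png",np.vstack(a))
print(robot.boxes_of("scene","vial_mid"),robot.boxes_of("side","vial_mid"))
E
```

```text
5.15 [ 0.24452012 -5.03491435  1.35280878] [ 0.51969849 -0.07111001  0.04707232]
[{'pixel': [375.2, 265.3], 'p': 0.67}, {'pixel': [226.1, 199.2], 'p': 0.47}] []
```

View pics/c2.png

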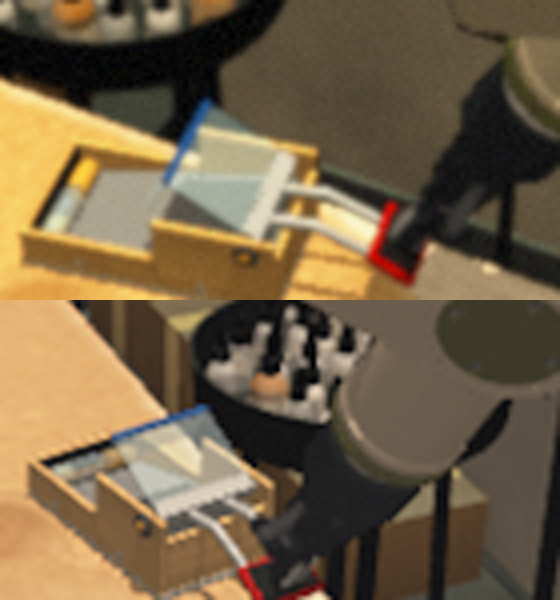

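The vial is already lying at the tray's end stop: scene crop (70,195), gold cap at (85,172). The lid is up. I'll press a bit more to be sure the lever is at its stop.

Call:
{"op": "play_rows", "data": {
  "slide": [
    [-0.5,0,1],
    [-1,0,2],
    [-1.5,0,3],
    [-1.5,0,3],
    [-1.5,0,3],
    [-1.5,0,3]
  ],
  "delta_rot": [
    [0,0,0],
    [0,0,0],
    [0,0,0],
    [0,0,0],
    [0,0,0],
    [0,0,0]
  ]
}}

```text
time_s: 5.85
position: [0.5198, -0.0708, 0.0453]
orientation: [-1.669, -2.091, -0.471]
ft_force: [-3.2, -7.0, 12.1]
grip_width: 0.002
finger_force: 6.5
```

The force rose to about 14 N with z at 45 mm, so the lever is on its stop. Next I'll work out the slow return arc.

```bash
python3 - <<'E'
from h import *
Ry=lambda u:R.from_rotvec([0,np.radians(6*u),0])
c=np.array([-8.2,0,54])+Ry(5.05).apply([0,0,2])+Ry(5.25).apply([-1.5,0,3]);print(c)
rr=np.hypot(40,88)
L=[]
for th in np.r_[np.arange(.56,-.001,-.02)]:
    a=np.arctan2(40,88)-th;t=np.array([88-rr*np.cos(a),0,40-rr*np.sin(a)+4])
    d=Ry(5.25).inv().apply(t-c);L.append((d,np.degrees(th)/6-5.25))
    print(round(th,2),"[%.1f,0,%.1f] [0,%.2f,0]"%(d[0],d[2],L[-1][1]))
print(Ry(5.25).inv().apply(-c),robot.sense()["time_s"])
print(robot.grab_frame("scene").shape,robot.boxes_of("scene","vial_mid"))
E
```

```text
[-6.9024093   0.         59.06845944]
0.56 [0.4,0,-2.4] [0,0.10,0]
0.54 [1.2,0,-4.1] [0,-0.09,0]
0.52 [2.0,0,-5.9] [0,-0.28,0]
0.5 [2.9,0,-7.6] [0,-0.48,0]
0.48 [3.8,0,-9.3] [0,-0.67,0]
0.46 [4.7,0,-11.0] [0,-0.86,0]
0.44 [5.7,0,-12.7] [0,-1.05,0]
0.42 [6.7,0,-14.3] [0,-1.24,0]
0.4 [7.7,0,-15.9] [0,-1.43,0]
0.38 [8.8,0,-17.6] [0,-1.62,0]
0.36 [9.9,0,-19.1] [0,-1.81,0]
0.34 [11.0,0,-20.7] [0,-2.00,0]
0.32 [12.2,0,-22.3] [0,-2.19,0]
0.3 [13.4,0,-23.8] [0,-2.39,0]
0.28 [14.6,0,-25.3] [0,-2.58,0]
0.26 [15.9,0,-26.7] [0,-2.77,0]
0.24 [17.2,0,-28.2] [0,-2.96,0]
0.22 [18.5,0,-29.6] [0,-3.15,0]
0.2 [19.8,0,-31.0] [0,-3.34,0]
0.18 [21.2,0,-32.4] [0,-3.53,0]
0.16 [22.6,0,-33.7] [0,-3.72,0]
0.14 [24.0,0,-35.0] [0,-3.91,0]
0.12 [25.5,0,-36.3] [0,-4.10,0]
0.1 [26.9,0,-37.5] [0,-4.30,0]
0.08 [28.4,0,-38.8] [0,-4.49,0]
0.06 [30.0,0,-40.0] [0,-4.68,0]
0.04 [31.5,0,-41.1] [0,-4.87,0]
0.02 [33.1,0,-42.2] [0,-5.06,0]
-0.0 [34.7,0,-43.3] [0,-5.25,0]
[ 36.74845668   0.         -46.75764201] 5.85
(420, 560, 3) []
```

Call:
{"op": "play_rows", "data": {
  "slide": [
    [0.4,0,-2.4],
    [1.2,0,-4.1],
    [2.0,0,-5.9],
    [2.9,0,-7.6],
    [3.8,0,-9.3],
    [4.7,0,-11.0],
    [5.7,0,-12.7],
    [6.7,0,-14.3],
    [7.7,0,-15.9],
    [8.8,0,-17.6],
    [9.9,0,-19.1],
    [11.0,0,-20.7],
    [12.2,0,-22.3],
    [13.4,0,-23.8],
    [14.6,0,-25.3],
    [15.9,0,-26.7],
    [17.2,0,-28.2],
    [18.5,0,-29.6],
    [19.8,0,-31.0],
    [21.2,0,-32.4]
  ],
  "delta_rot": [
    [0,0,0],
    [0,-0.09,0],
    [0,-0.28,0],
    [0,-0.48,0],
    [0,-0.67,0],
    [0,-0.86,0],
    [0,-1.05,0],
    [0,-1.24,0],
    [0,-1.43,0],
    [0,-1.62,0],
    [0,-1.81,0],
    [0,-2.0,0],
    [0,-2.19,0],
    [0,-2.39,0],
    [0,-2.58,0],
    [0,-2.77,0],
    [0,-2.96,0],
    [0,-3.15,0],
    [0,-3.34,0],
    [0,-3.53,0]
  ]
}}

```text
time_s: 7.62
position: [0.5186, -0.069, 0.082]
orientation: [-1.872, -2.341, -0.167]
ft_force: [0.8, 0.1, 0.5]
grip_width: -0.002
finger_force: 0.6
```

```bash
python3 - <<'E'
from h import *
rr=np.hypot(40,88);P=lambda th:np.array([88-rr*np.cos(np.arctan2(40,88)-th),0,40-rr*np.sin(np.arctan2(40,88)-th)])
for th in np.arange(.16,-.061,-.02):
    d=R.from_rotvec([0,-.18,0]).apply(P(th)-P(.18));print(round(th,2),"[%.1f,0,%.1f] %.2f"%(d[0],d[2],np.degrees(th-.18)/6))
E
```

```text
0.16 [0.8,0,-1.8] -0.19
0.14 [1.7,0,-3.5] -0.38
0.12 [2.6,0,-5.2] -0.57
0.1 [3.5,0,-6.9] -0.76
0.08 [4.4,0,-8.6] -0.95
0.06 [5.4,0,-10.2] -1.15
0.04 [6.4,0,-11.9] -1.34
0.02 [7.5,0,-13.5] -1.53
0.0 [8.6,0,-15.1] -1.72
-0.02 [9.7,0,-16.7] -1.91
-0.04 [10.9,0,-18.2] -2.10
-0.06 [12.0,0,-19.8] -2.29
```

Call:
{"op": "play_rows", "data": {
  "slide": [
    [0.8,0,-1.8],
    [1.7,0,-3.5],
    [2.6,0,-5.2],
    [3.5,0,-6.9],
    [4.4,0,-8.6],
    [5.4,0,-10.2],
    [6.4,0,-11.9],
    [7.5,0,-13.5],
    [8.6,0,-15.1],
    [9.0,0,-16.7],
    [9.4,0,-18.5],
    [9.8,0,-21],
    [9.8,0,-25]
  ],
  "delta_rot": [
    [0,-0.19,0],
    [0,-0.38,0],
    [0,-0.57,0],
    [0,-0.76,0],
    [0,-0.95,0],
    [0,-1.15,0],
    [0,-1.34,0],
    [0,-1.53,0],
    [0,-1.72,0],
    [0,-1.72,0],
    [0,-1.72,0],
    [0,-1.72,0],
    [0,-1.72,0]
  ]
}}

```text
time_s: 8.7
position: [0.5175, -0.0642, 0.1082]
orientation: [-1.962, -2.453, 0.0]
ft_force: [-0.6, -0.5, 0.3]
grip_width: 0.004
finger_force: 0.0
```

Call:
{"op": "play_rows", "data": {
  "slide": [
    [0,0,-5],
    [0,0,-15],
    [0,0,-30],
    [0,0,-50],
    [0,0,-70],
    [0,0,-80],
    [0,0,-80],
    [0,0,-80]
  ],
  "delta_rot": [
    [0,0,0],
    [0,0,0],
    [0,0,0],
    [0,0,0],
    [0,0,0],
    [0,0,0],
    [0,0,0],
    [0,0,0]
  ]
}}

```text
time_s: 9.37
position: [0.5182, -0.0643, 0.1888]
orientation: [1.961, 2.452, 0.001]
ft_force: [-0.2, -0.7, -0.1]
grip_width: 0.001
finger_force: 0.0
```

```bash
python3 - <<'E'
from h import *
s=robot.sense();print(s["time_s"],s["ft_force"],s["position"])
a=[cv2.resize(robot.grab_frame(n)[y0:y0+75,x0:x0+140,::-1],None,fx=4,fy=4,interpolation=cv2.INTER_CUBIC) for n,x0,y0 in(("scene",205,150),("side",255,150))]
cv2.imwrite("pics/c3.png",np.vstack(a))
E
```

```text
9.3667 [-0.20119528 -0.72974133 -0.07140951] [ 0.5181619  -0.06428833  0.18884241]
```

View pics/c3.png

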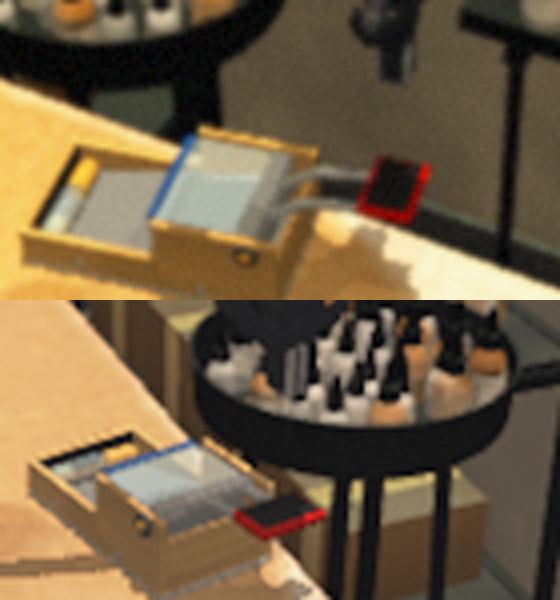

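The lid is shut with its blue trim at (172,178), the pad is back up at (395,185), and the vial lies in the tray at (68,195). The gripper is clear of everything.

```bash
python3 -c "
from station import robot
print(robot.job_done())"
```

```text
the job is handed in; nothing more can be done
None
```

The lever was pressed to its stop, the atomiser rolled into the tray, the lid was eased shut at about 0.02 m/s at the pad, and the job was handed in at about 9.4 s with the robot clear of everything.

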